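Set the bench tap to fill the blue pot

ROBOT

A 6-joint arm with a two-finger parallel gripper is mounted at the origin on the work surface. World frame = base frame: x ahead of the robot, y to its left, z up, the work surface at z = 0. Lengths are in m, angles in rad, forces in N, time in s.
With the tool pointing down it reaches from about 0.325 to 0.775 m from the base axis. Payload 9.3 kg.
Tool frame: the origin (TCP) lies on the centre line of the jaws, within the pads' length; the fingertips stand 11 mm ahead of it and the grasp point (between the pads) lies 8 mm behind it (env.tcp_to_tips is the distance from the TCP to the fingertips, in m); z points along the fingers, y is the direction in which the jaws open and shut (so a half turn about z gives the same grasp; the last joint's range is limited). The gripper opens to 85 mm and grips with 20 to 120 N. Pads are 22 mm wide; open, the fingers measure 114 mm over their backs; the gripper's body (76 mm by 85 mm) begins 54 mm behind the grasp point. The pads swing forward as they close: fully open they stand 13 mm farther back than shut.
Start: joints at [1.164, 0.259, 0.021, 1.334, 0, 1.418], TCP at [0.138, 0.532, 0.242] pointing down, gripper open.
Joint ranges: [-3.04, 3.04], [-0.91, 1.82], [-1.04, 1.36], [-1.92, 1.95], [-1.52, 1.45], [-3.14, 3.14]. Speed limits (rad/s): [2.22, 2.22, 2.79, 3.14, 3.14, 3.14].

INTERFACE

Orientations are given as a rotation vector (axis times angle).
In Python, from station import env, cams, spotter gives the robot as it stands.
- The arm moves only by the shell command python3 -m inch 'ROWS' [FORCE]. ROWS is JSON, a list of rows, each a list of 7 numbers: the turn, a rotation vector about the tool's x, y, z in degrees, then the shift along the tool's x, y, z in mm, then the opening, from -1 (shut) to 1 (fully open). In form: [[rx, ry, rz, tx, ty, tz, fingers], ...]. A call has 1 to 12 rows; each row shifts and turns the commanded pose from where the row before left it, along the tool's axes as they then stand; what a row does not reach is not made up. A row lasts 1/10 s, in which the tool goes at most 50 mm and 8.59 degrees, less where a joint would pass 70% of its speed; a pose out of reach is approached as far as the arm can. A call is refused whole if a number of a shift passes 50 or a number of a turn 8.59, either way. A call with a gripper value outside its range is refused whole. The fingers move at their own pace and stop on an object; FORCE is the grip in N (left out, the last holds). Time passes only in rows, so rows that do not move let the fingers close. It gives the time, the measured TCP pose, the force and the opening at its end, in the units of the state.
- env.sense(): the state, without advancing time (a new reading comes with each control period).
- cams.snapshot(name): name is "scene" or "side" or "wrist"; returns a dict with "image" (400x640x3 uint8, red, green, blue), "K" (3x3 intrinsics, pixels), "cam_to_world" (4x4, takes a point from camera to world coordinates). Camera axes: x right, y down, z forward; pixel columns grow to the right and rows downward; lengths in m; the calibration is good to about 2 mm. A picture is of the moment at which its call begins. There is no depth.
- env.finish_job(): hands the job in, once; it reports no verdict.
Trained networks look in a picture, given as the dict that the camera call returned (one of the last four; its "shot" number tells which), for a name from the list of things; names that differ only in an ending like _2 or _b are one class to them, and where a whole thing is asked for, a point or a joint stands for the part that bears it (a point fixed in the world has none). Each returns a list of dicts, best first, with "conf" (0 to 1); they miss things now and then, are a little off and sometimes report something else, mostly with a low value. They report only what shows in the picture. A call takes as long as a camera call.
- spotter.find_in(picture, label): "box" ([centre column, centre row, width, height] in pixels, round what is visible of it).
The state is a dict: "clock": time; "joint_pos": joint angles; "joint_velocities": joint speeds; "effort": joint torques, N m; "ee_pos": TCP position; "orientation": TCP orientation; "ft_force": force on the tool from outside, world axes, zero at the start; "wrist_torque": the same for the moment, N m; "finger_gap": opening from 0.0 (shut) to 1.0 (fully open).
Only numpy, scipy, OpenCV 4.12 (cv2) and the standard library are available. Lean on these libraries where they do the work, as an engineer would, in place of code of your own. Each camera call takes 0.05 s, during which the arm holds its last target.

TASK

The water is still off at the mains: get the bench tap ready to fill the blue glazed pot. With a finger, push the tap's spout round until its nozzle hangs over the middle of the blue pot, and only then push the lever on top of the tap round from shut to fully open. Leave the pots and everything else on the bench standing where they are.

Things in the scene. Friction and masses are not known exactly. Their poses are not given: they have to be found in the camera images.
- tap_axis (a point): The bench tap: a brass post on a round dark foot (120 mm across, bolted down). This point is on the tap's upright axis, about which both spout and lever turn, at the height of the middle of the spout's arm, 184 mm above the bench. The post is 28 mm thick; a copper elbow enters it low down behind.
- spout (a joint): Turning angle of the tap's spout (rad): 0 points roughly towards the robot, growing counter-clockwise seen from above, free between -1.75 and 1.75. It turns with a light, even friction (about 0.12 N m) and stays where it is left. The arm is a level steel bar 18 mm thick, 190 mm from the axis to the nozzle, at height 184 mm; its hub is 42 mm thick.
- nozzle (a point): The mouth of the spout: lower end of the brass nozzle (22 mm thick) that hangs from the outer end of the spout's arm, 190 mm from the tap's axis and 146 mm above the bench; the arm runs straight from the axis to above it.
- lever (a joint): Turning angle of the lever on top of the tap (rad): 0 is shut (pointing away from the robot's side), 1.57 is fully open at its stop, a quarter turn counter-clockwise seen from above. It may start up to 0.12 off shut. Light friction (about 0.10 N m), stays where it is left.
- lever_end (a point): Outer end (centre of the bar) of the lever on top of the tap, a level bar 95 mm long from the tap's axis, 12 mm thick steel with a 16 mm thick red outer half, at height 233 mm. The top of the tap is 244 mm above the bench.
- blue_pot_rim (a point): Centre of the mouth of the blue glazed pot: 110 mm across the rim, 105 mm tall, open, loose on the bench. Three pots stand round the tap, about 190 mm from its axis, in any order.
- clay_pot_rim (a point): Centre of the mouth of the plain orange clay pot, same size as the blue one; not to be moved.
- white_pot_rim (a point): Centre of the mouth of the white glazed pot, same size as the blue one; not to be moved.
- cloche: Glass bell cloche, 170 mm across and 223 mm tall, loose; origin at the centre of its underside. Not to be moved.
- cultivator: Three-tined steel hand cultivator with a wooden handle, 290 mm long, lying on the bench; origin on the bench under the front end of the handle, x towards the tines. Not to be moved.
- planter: Black plastic bulb planter, 76 mm across, 207 mm tall, standing; origin at the centre of its underside. Not to be moved.
- seed_tray: Wooden seed tray 260 x 160 x 55 mm, loose; origin at the centre of its underside. Not to be moved.

How it is judged:
By the outcome, as a careful person would: the job done as asked, in the order asked, and still so for the second after the job is handed in, with the robot touching nothing.
It also fails if it takes over 61 s, if anything falls off the work surface, if the arm or the gripper's body presses on something with over 40 N, if the wrist force passes 120 N, or if a joint passes its speed limit or range.

## Working session

There is one attempt and no reset: what is moved stays moved. The work goes in short steps, Python scripts to look and compute and a shell command to move; the robot and the scene stay as the last step left them, time stands still between calls to the robot, and variables do not carry over. Pictures are saved under pics/ and viewed, and the job is handed in when it is done.

```bash
ls; mkdir -p pics
cat > h.py <<'E'
import numpy as np, cv2, pickle
from station import env,cams,spotter
def snap(n,f):
    s=cams.snapshot(n); cv2.imwrite('pics/'+f+'.png',cv2.cvtColor(s['image'],cv2.COLOR_RGB2BGR)); pickle.dump(s,open('pics/'+f+'.pkl','wb')); return s
def ray(s,u,v):
    K=np.array(s['K']);T=np.array(s['cam_to_world']); d=T[:3,:3]@np.linalg.solve(K,[u,v,1.]); return T[:3,3],d
def onz(s,u,v,z):
    o,d=ray(s,u,v); return o+d*(z-o[2])/d[2]
def proj(s,p):
    K=np.array(s['K']);T=np.linalg.inv(np.array(s['cam_to_world'])); c=K@(T[:3,:3]@np.array(p)+T[:3,3]); return c[:2]/c[2]
def tri(rs):
    A=np.zeros((3,3));b=np.zeros(3)
    for o,d in rs:
        d=d/np.linalg.norm(d);M=np.eye(3)-np.outer(d,d);A+=M;b+=M@o
    return np.linalg.solve(A,b)
E
python3 - <<'E'
from h import *
np.set_printoptions(precision=3,suppress=True)
print(env.sense())
for n in ['scene','side','wrist']:
    s=snap(n,n+'0'); print(n,np.array(s['K'])[0],'\n',np.array(s['cam_to_world']))
    for l in ['tap_axis','spout','nozzle','lever','lever_end','blue_pot_rim','clay_pot_rim','white_pot_rim','cloche','cultivator','planter','seed_tray']:
        r=spotter.find_in(s,l); print(n,l,[(round(x['conf'],2),np.round(x['box'],0)) for x in r[:2]])
E
```

```text
pics
{'clock': 0.0, 'joint_pos': array([1.164, 0.259, 0.021, 1.334, 0.   , 1.418]), 'joint_velocities': array([ 0.001,  0.001, -0.   ,  0.   ,  0.   , -0.003]), 'effort': array([  0.   , -55.564,  34.453,   0.014,  -0.   ,   0.   ]), 'ee_pos': array([0.138, 0.532, 0.242]), 'orientation': array([-0.398, -3.116,  0.002]), 'ft_force': array([ 0.192,  0.05 , -0.696]), 'wrist_torque': array([ 0.056,  0.031, -0.035]), 'finger_gap': 0.9967703563685449}
scene [436.849   0.    311.216] 
 [[ 0.87   0.323 -0.373  1.014]
 [ 0.493 -0.544  0.679 -0.936]
 [ 0.016 -0.774 -0.633  1.005]
 [ 0.     0.     0.     1.   ]]
scene tap_axis [(0.84, array([340., 211.,  58.,  88.])), (0.61, array([328., 185.,  31.,  42.]))]
scene spout [(0.85, array([330., 184.,  34.,  33.])), (0.65, array([353., 187.,  37.,  28.]))]
scene nozzle [(0.81, array([327., 181.,  34.,  44.])), (0.17, array([404., 151.,  46.,  61.]))]
scene lever [(0.66, array([349., 186.,  31.,  22.]))]
scene lever_end [(0.67, array([352., 187.,  36.,  25.])), (0.38, array([298., 203.,  31.,  43.]))]
scene blue_pot_rim [(0.72, array([283., 242.,  36
[... 1162 characters left out ...]
,  24.,  46.]))]
side cloche [(0.68, array([250., 141.,  35.,  53.]))]
side cultivator [(0.55, array([191., 188.,  54.,  27.]))]
side planter [(0.96, array([290., 143.,  22.,  46.])), (0.18, array([293., 193.,  78.,  64.]))]
side seed_tray [(0.77, array([421., 344., 103., 103.]))]
wrist [301.413   0.    324.467] 
 [[ 0.251  0.934  0.253  0.075]
 [ 0.968 -0.243 -0.065  0.549]
 [ 0.     0.261 -0.965  0.373]
 [ 0.     0.     0.     1.   ]]
wrist tap_axis []
wrist spout []
wrist nozzle []
wrist lever []
wrist lever_end []
wrist blue_pot_rim []
wrist clay_pot_rim []
wrist white_pot_rim []
wrist cloche []
wrist cultivator [(0.8, array([307., 284.,  42., 108.]))]
wrist planter []
wrist seed_tray []
```

Run:
```python
import cv2
for n in ['scene0','side0']:
    i=cv2.imread(f'pics/{n}.png'); c=i[100:300,210:460] 
    cv2.imwrite(f'pics/{n}c.png',cv2.resize(c,None,fx=3.2-.2,fy=3,interpolation=cv2.INTER_CUBIC))
```

```text
(no output)
```

View pics/scene0.png

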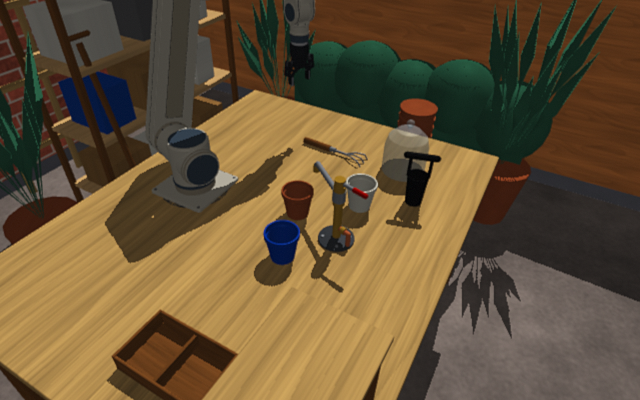

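View pics/scene0c.png

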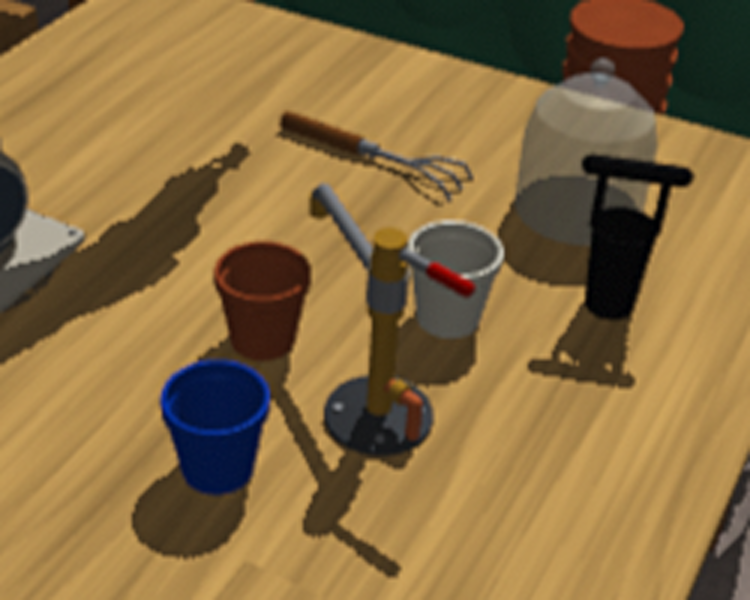

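View pics/side0c.png

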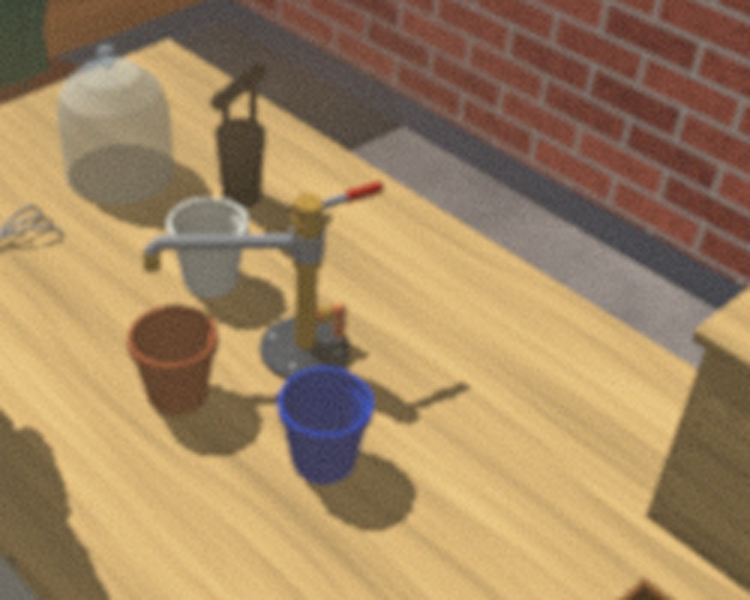

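View pics/side0.png

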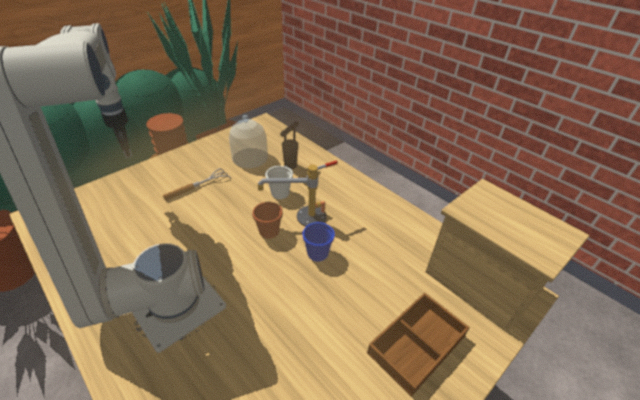

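The pictures show the blue pot on the robot's right of the tap (scene px 282,232), clay in the middle and white to the left. The spout now points between clay and white, and the red lever points away. Next I triangulate.

```bash
cat > m.py <<'E'
from h import *
np.set_printoptions(precision=3,suppress=True)
a=pickle.load(open('pics/scene0.pkl','rb'));b=pickle.load(open('pics/side0.pkl','rb'))
f=lambda u,v:(210+u/3,100+v/3)
pts=dict(top=((390,238),(308,200),.244),lever=((470,288),(380,187),.233),nozzle=((318,210),(152,266),.146),blue=((216,394),(327,401),.105),clay=((263,273),(173,335),.105),white=((456,248),(208,221),.105),
 foot=((378,415),(305,347),.01),plantertop=((637,170),(240,85),.2),planterb=((607,300),(241,190),0.01),cloche=((587,208),(120,170),.0),clochetop=((602,66),(104,50),.22))
P={}
for k,(p,q,z) in pts.items():
    p=f(*p);q=f(*q)
    t=tri([ray(a,*p),ray(b,*q)]); x=onz(a,*p,z);y=onz(b,*q,z);P[k]=(x+y)/2
    print(k,t,x[:2],y[:2])
ax=P['top'][:2]
for k in P:
    d=P[k][:2]-ax; print(k,np.round(P[k],3),'r',np.hypot(*d).round(3),'az',np.degrees(np.arctan2(d[1],d[0])).round(1))
E
python3 m.py
```

```text
top [0.589 0.011 0.244] [0.589 0.011] [0.589 0.011]
lever [ 0.685 -0.013  0.234] [ 0.684 -0.008] [ 0.683 -0.015]
nozzle [0.443 0.132 0.149] [0.44  0.139] [0.443 0.132]
blue [ 0.48  -0.144  0.104] [ 0.48 -0.14] [ 0.478 -0.148]
clay [0.416 0.058 0.1  ] [0.419 0.053] [0.412 0.053]
white [0.585 0.204 0.104] [0.585 0.206] [0.583 0.201]
foot [0.59  0.011 0.004] [0.593 0.006] [0.585 0.005]
plantertop [0.744 0.325 0.197] [0.745 0.322] [0.74  0.319]
planterb [0.742 0.324 0.012] [0.741 0.324] [0.744 0.328]
cloche [ 0.648  0.515 -0.006] [0.649 0.511] [0.641 0.504]
clochetop [0.637 0.504 0.213] [0.64  0.492] [0.631 0.494]
top [0.589 0.011 0.244] r 0.0 az 0.0
lever [ 0.684 -0.011  0.233] r 0.097 az -13.5
nozzle [0.442 0.136 0.146] r 0.193 az 139.9
blue [ 0.479 -0.144  0.105] r 0.19 az -125.4
clay [0.416 0.053 0.105] r 0.178 az 166.5
white [0.584 0.203 0.105] r 0.192 az 91.5
foot [0.589 0.006 0.01 ] r 0.006 az -90.9
plantertop [0.742 0.321 0.2  ] r 0.345 az 63.7
planterb [0.743 0.326 0.01 ] r 0.35 az 64.0
cloche [0.645 0.507 0.   ] r 0.499 az 83.5
clochetop [0.635 0.493 0.22 ] r 0.484 az 84.5
```

```bash
python3 -m inch '[[0,0,-7.3,0,0,0,-1],[0,0,-7.3,0,0,0,-1],[0,0,0,0,0,0,-1],[0,0,0,0,0,0,-1],[0,0,0,0,0,0,-1]]' 20; python3 -c "
from h import *
from scipy.spatial.transform import Rotation as R
s=env.sense();print(R.from_rotvec(s['orientation']).as_matrix().round(3),s['ee_pos'],s['finger_gap'])"
```

```text
clock: 2.45
ee_pos: [0.1381, 0.5324, 0.2423]
orientation: [0.003, 3.142, 0.0]
ft_force: [-0.0, -0.1, -0.0]
finger_gap: 0.146
[[-1.     0.002  0.   ]
 [ 0.002  1.     0.   ]
 [-0.     0.    -1.   ]] [0.13810924 0.5323883  0.24227603] 0.1460228165702281
```

```bash
python3 -m inch '[[0,0,0,-20,-20,0,-1],[0,0,0,-32,-34,0,-1],[0,0,0,-32,-34,0,-1],[0,0,0,-32,-34,0,-1],[0,0,0,-32,-34,0,-1],[0,0,0,-32,-34,0,-1],[0,0,0,-32,-34,0,-1],[0,0,0,-32,-34,0,-1],[0,0,0,-32,-34,0,-1],[0,0,0,-32,-34,0,-1],[0,0,0,-32,-34,0,-1],[0,0,0,-20,-20,0,-1]]'; python3 -m inch '[[0,0,0,-16,-16,0,-1],[0,0,0,0,0,0,-1],[0,0,0,0,0,0,-1]]'
python3 - <<'E'
from h import *
for n in ['scene','side']:
    s=snap(n,n+'1'); i=s['image'][80:280,200:450,::-1]
    cv2.imwrite(f'pics/{n}1c.png',cv2.resize(i,None,fx=3,fy=3,interpolation=cv2.INTER_CUBIC))
E
```

```text
clock: 3.65
ee_pos: [0.5003, 0.1502, 0.2422]
orientation: [0.005, 3.141, -0.001]
ft_force: [0.6, 0.3, 0.9]
finger_gap: 0.0
clock: 3.95
ee_pos: [0.5144, 0.1366, 0.242]
orientation: [-0.002, -3.141, -0.0]
ft_force: [-0.4, -0.5, 0.4]
finger_gap: 0.004
```

View pics/scene1c.png

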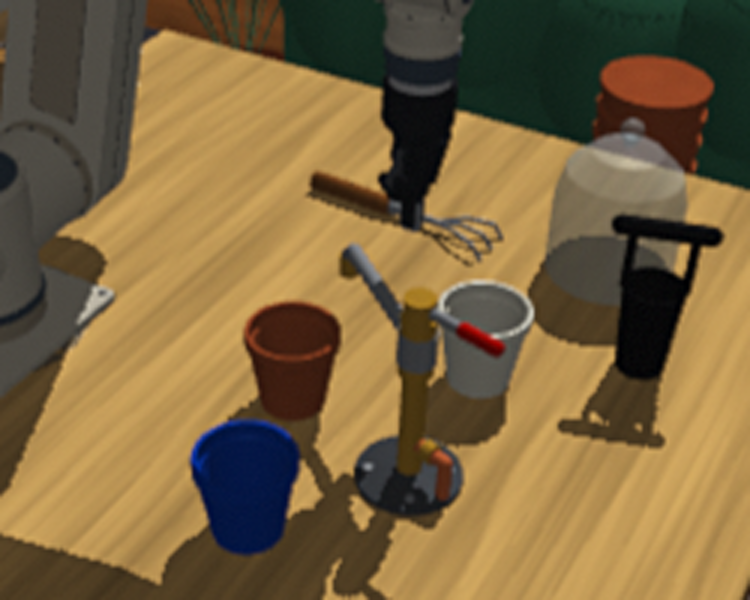

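View pics/side1c.png

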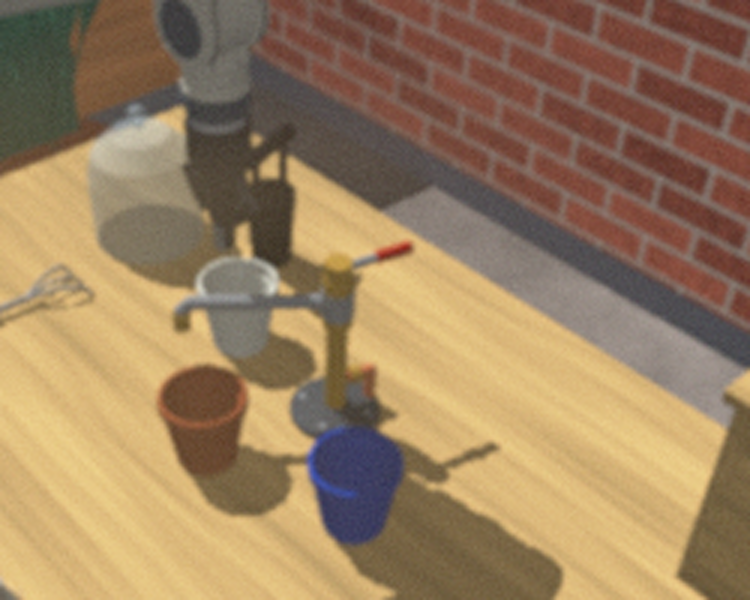

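```bash
python3 -m inch '[[0,0,0,0,0,16,-1],[0,0,0,0,0,25,-1],[0,0,0,0,0,20,-1],[0,0,0,0,0,15,-1],[0,0,0,0,0,0,-1]]'
python3 - <<'E'
import numpy as np
A=np.array([.589,.011]);t=np.radians(np.arange(120,216,6));r=.145
w=A+r*np.c_[np.cos(t),np.sin(t)]
d=np.diff(w,axis=0)*1000
print(w[0],w[-1]);print(np.c_[-d[:,0],d[:,1]].round(0).tolist())
E
```

```text
clock: 4.55
ee_pos: [0.5128, 0.1376, 0.1648]
orientation: [0.003, -3.139, 0.0]
ft_force: [0.2, 0.1, 0.9]
finger_gap: -0.001
[0.5165     0.13657368] [ 0.46342632 -0.0615    ]
[[13.0, -8.0], [12.0, -10.0], [11.0, -11.0], [10.0, -12.0], [8.0, -13.0], [7.0, -14.0], [5.0, -14.0], [4.0, -15.0], [2.0, -15.0], [1.0, -15.0], [-1.0, -15.0], [-2.0, -15.0], [-4.0, -15.0], [-5.0, -14.0], [-7.0, -14.0]]
```

```bash
python3 -m inch '[[0,0,0,5,-4,0,-1],[0,0,0,8,-6,0,-1],[0,0,0,8,-6,0,-1],[0,0,0,8,-8,0,-1],[0,0,0,7,-8,0,-1],[0,0,0,8,-10,0,-1],[0,0,0,6,-10,0,-1],[0,0,0,5,-10,0,-1],[0,0,0,3,-6,0,-1],[0,0,0,0,0,0,-1]]'
python3 - <<'E'
from h import *
for n in ['scene','side']:
    s=snap(n,n+'2'); i=s['image'][80:280,200:450,::-1]
    cv2.imwrite(f'pics/{n}2c.png',cv2.resize(i,None,fx=3,fy=3,interpolation=cv2.INTER_CUBIC))
E
```

```text
clock: 5.55
ee_pos: [0.4561, 0.0678, 0.1663]
orientation: [-0.0, -3.141, 0.0]
ft_force: [-0.1, 0.8, -0.7]
finger_gap: 0.002
```

View pics/scene2c.png

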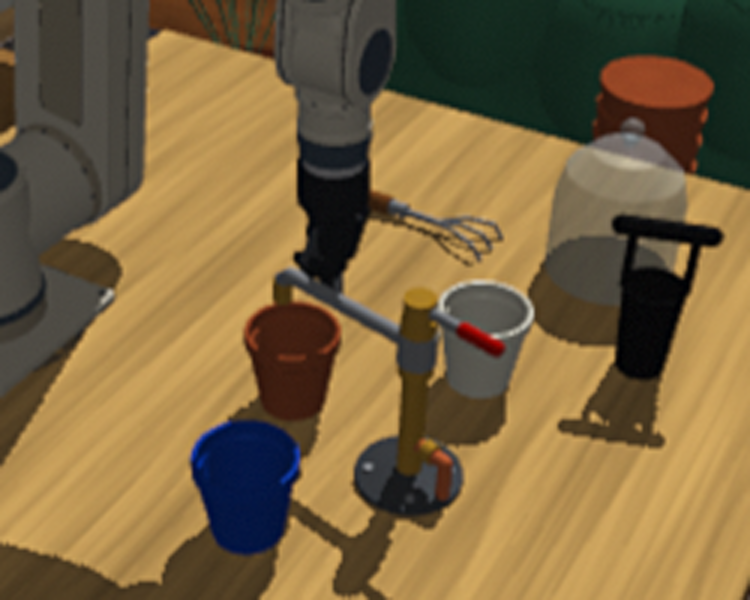

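View pics/side2c.png

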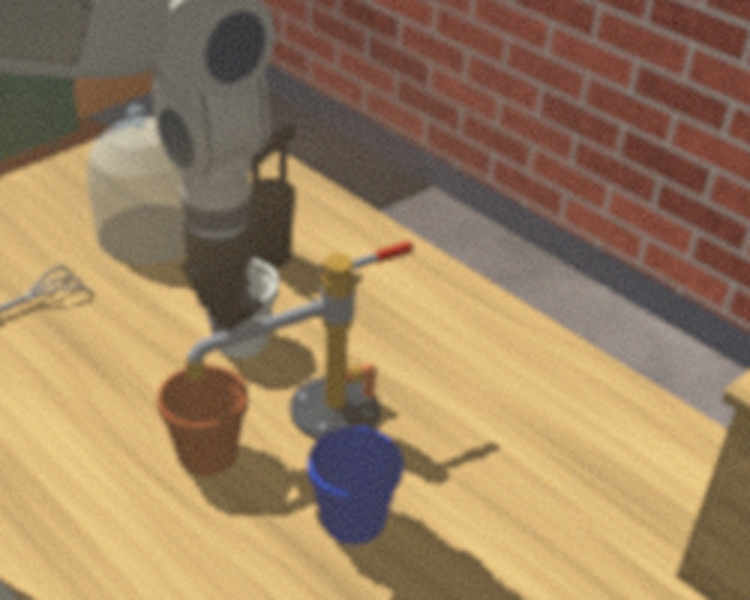

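```bash
python3 -m inch '[[0,0,0,3,-8,0,-1],[0,0,0,4,-12,0,-1],[0,0,0,3,-12,0,-1],[0,0,0,2,-12,0,-1],[0,0,0,1,-12,0,-1],[0,0,0,-1,-12,0,-1],[0,0,0,-1,-12,0,-1],[0,0,0,-2,-12,0,-1],[0,0,0,-3,-12,0,-1],[0,0,0,-5,-12,0,-1],[0,0,0,-6,-12,0,-1],[0,0,0,0,0,0,-1]]'
python3 - <<'E'
from h import *
for n in ['scene','side']:
    s=snap(n,n+'3'); i=s['image'][80:280,200:450,::-1]
    cv2.imwrite(f'pics/{n}3c.png',cv2.resize(i,None,fx=3,fy=3,interpolation=cv2.INTER_CUBIC))
E
```

```text
clock: 6.85
ee_pos: [0.4627, -0.061, 0.1661]
orientation: [0.001, 3.141, -0.001]
ft_force: [-0.0, 0.7, -0.2]
finger_gap: -0.001
```

View pics/scene3c.png

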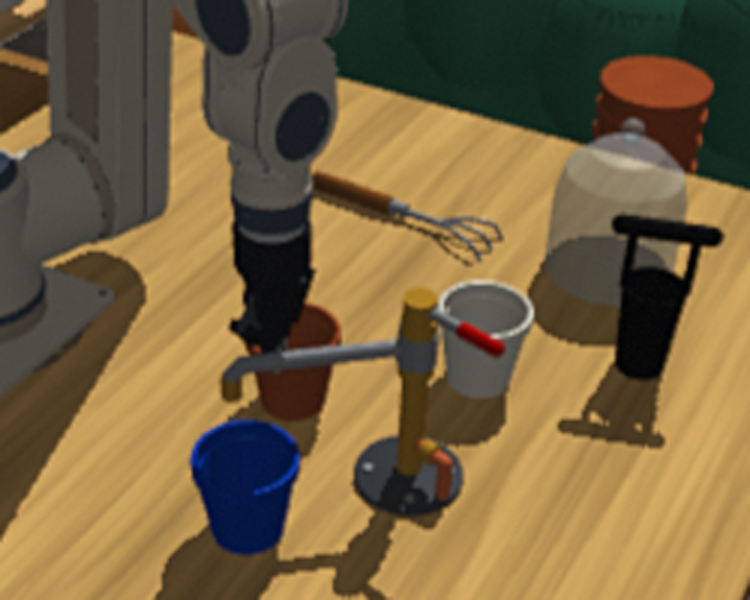

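View pics/side3c.png

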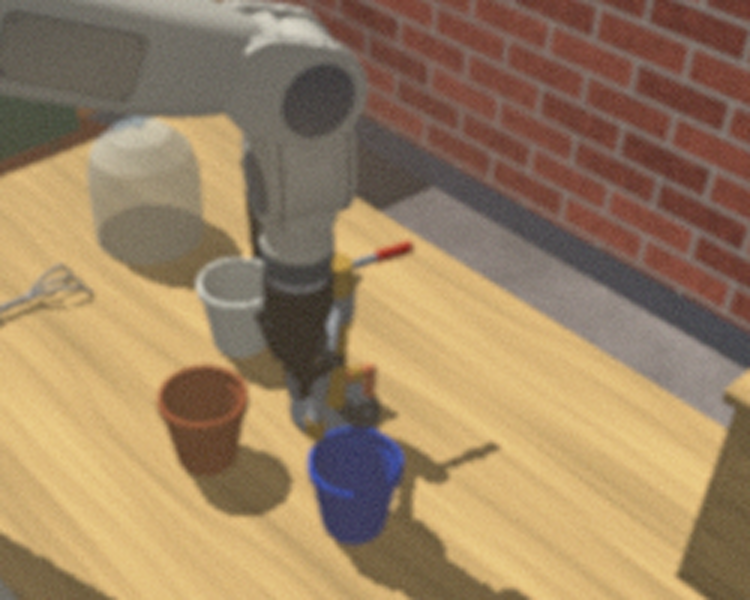

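```bash
cat > n.py <<'E'
import sys
from h import *
np.set_printoptions(precision=4,suppress=True)
A=np.array([.589,.011])
def rep(k,P): 
    d=P[:2]-A; print(k,P[:2],'r',np.hypot(*d).round(4),'az',(np.degrees(np.arctan2(d[1],d[0]))%360).round(2))
E
python3 - <<'E'
from n import *
a=pickle.load(open('pics/scene3.pkl','rb'));b=pickle.load(open('pics/side3.pkl','rb'))
f=lambda u,v:(200+u/3,80+v/3)
rep('noz a',onz(a,*f(232,394),.146));rep('noz b',onz(b,*f(318,430),.146))
# fit rim: project model, match to blue mask; brute-force: fit whole-pot silhouette bottom/ top
from scipy.optimize import minimize
for nm,fn in (('scene','scene0'),('side','side0')):
    s=pickle.load(open(f'pics/{fn}.pkl','rb'));im=s['image'].astype(int)
    m=(im[...,2]>im[...,0]+40)&(im[...,2]>im[...,1]+30)
    n,l,st,c=cv2.connectedComponentsWithStats(m.astype(np.uint8))
    print(nm,[(st[i].tolist(),c[i].round(1)) for i in range(1,n) if st[i][4]>200])
    seed=(282,240) if nm=='scene' else (319,242)
    m=l==l[seed[1],seed[0]]
    def mod(p):
        t=np.linspace(0,2*np.pi,60)
        pts=[np.r_[p[0]+r*np.cos(x),p[1]+r*np.sin(x),z] for r,z in((.055,.105),(p[2],0.),(.055,.095)) for x in t]
        q=np.array([proj(s,x) for x in pts]).astype(np.float32)
        h=cv2.convexHull((q*16).round().astype(np.int32)); o=np.zeros(m.shape,np.uint8)
        cv2.fillConvexPoly(o,h,255,cv2.LINE_AA,4); return o/255.
    r=minimize(lambda p:np.abs(mod(p)-m).sum(),[.479,-.144,.036],method='Nelder-Mead',options=dict(initial_simplex=[[.479,-.144,.036],[.485,-.144,.036],[.479,-.138,.036],[.479,-.144,.04]]))
    rep(nm+' blue',r.x);print(r.fun,m.sum(),r.x[2])
E
```

```text
noz a [ 0.4447 -0.1092] r 0.1878 az 219.79
noz b [ 0.45   -0.1121] r 0.1857 az 221.54
scene [([96, 72, 39, 55, 1059], array([117.4,  97.4])), ([83, 76, 30, 58, 560], array([ 97.1, 107.1])), ([59, 78, 29, 48, 594], array([ 72.5, 101.1])), ([264, 220, 36, 44, 1193], array([281.5, 239.9]))]
scene blue [ 0.4798 -0.1441] r 0.1897 az 234.86
94.4156862745098 1193 0.028719602287911712
side [([303, 222, 32, 25, 281], array([320.3, 234.6]))]
side blue [ 0.3724 -1.0593] r 1.092 az 258.56
283.0 255717 1.175756541177663
```

```bash
python3 -m inch '[[0,0,0,-5,-8,0,-1],[0,0,0,-6,-8,0,-1],[0,0,0,-5,-6,0,-1],[0,0,0,-3,-3,0,-1],[0,0,0,0,0,0,-1],[0,0,0,0,0,0,-1]]'
python3 - <<'E'
from h import *
for n in ['scene','side']:
    s=snap(n,n+'4'); i=s['image'][130:280,220:420,::-1]
    cv2.imwrite(f'pics/{n}4c.png',cv2.resize(i,None,fx=4,fy=4,interpolation=cv2.INTER_CUBIC))
E
```

```text
clock: 7.55
ee_pos: [0.4807, -0.0844, 0.1662]
orientation: [0.001, -3.141, 0.0]
ft_force: [-0.5, 0.1, 0.4]
finger_gap: -0.003
```

View pics/scene4c.png

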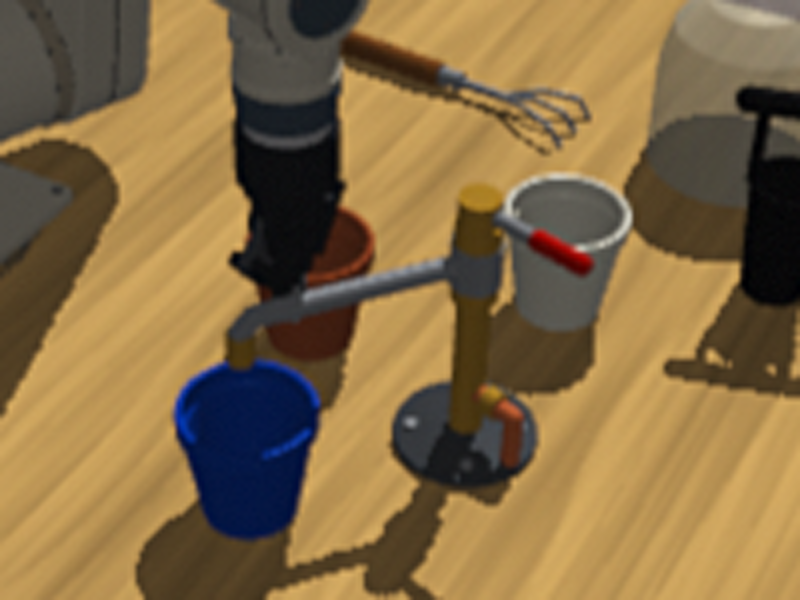

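View pics/side4c.png

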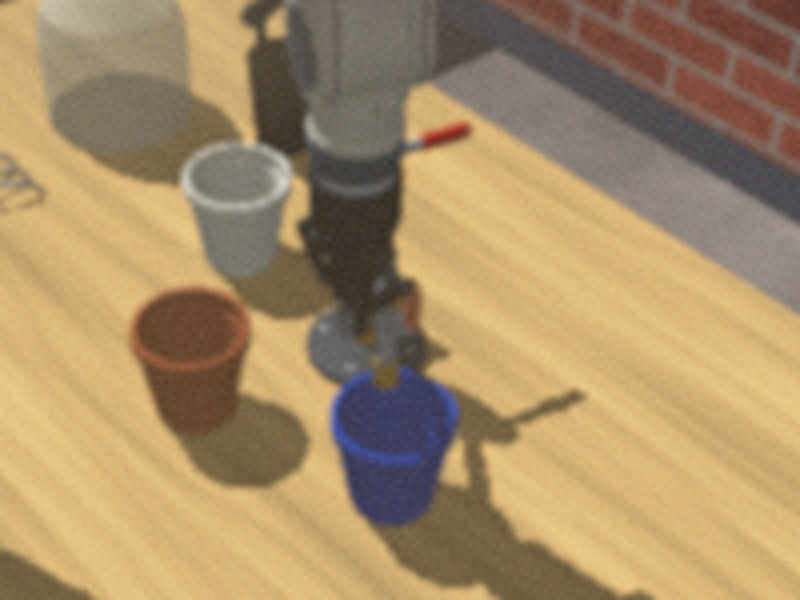

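Run:
```python
from n import *
a=pickle.load(open('pics/scene4.pkl','rb'));b=pickle.load(open('pics/side4.pkl','rb'))
f=lambda u,v:(220+u/4,130+v/4)
rep('noz a',onz(a,*f(240,363),.146));rep('noz b',onz(b,*f(386,384),.146));rep('tri',tri([ray(a,*f(240,363)),ray(b,*f(386,384))]))
for az in (230,232,234.7): 
    P=np.r_[A+.19*np.array([np.cos(np.radians(az)),np.sin(np.radians(az))]),.146]
    print(az,[(np.array(proj(s,P))-[220,130])*4 for s in(a,b)])
P=[.4795,-.144,.105];print([(np.array(proj(s,P))-[220,130])*4 for s in(a,b)])
rep('fing',env.sense()['ee_pos'])
```

```text
noz a [ 0.4746 -0.1409] r 0.1901 az 233.02
noz b [ 0.4681 -0.1443] r 0.1968 az 232.1
tri [ 0.4722 -0.139 ] r 0.1901 az 232.09
230 [array([235.7886, 354.5137]), array([376.9829, 378.338 ])]
232 [array([238.6065, 360.1207]), array([384.929 , 378.1391])]
234.7 [array([242.9169, 367.6325]), array([395.6093, 377.5572])]
[array([244.8134, 408.5224]), array([394.2493, 411.2435])]
fing [ 0.4806 -0.0842] r 0.1442 az 221.29
```

```bash
python3 -m inch '[[0,0,0,-2,-2.5,0,-1],[0,0,0,-2,-2,0,-1],[0,0,0,0,0,0,-1],[0,0,0,0,0,0,-1],[0,0,0,3,3,0,-1],[0,0,0,15,15,0,-1],[0,0,0,15,15,0,-1],[0,0,0,0,0,-20,-1],[0,0,0,0,0,-40,-1],[0,0,0,0,0,-50,-1],[0,0,0,15,15,-20,-1],[0,0,0,0,0,0,-1]]'
python3 - <<'E'
from h import *
for n in ['scene','side']:
    s=snap(n,n+'5'); i=s['image'][130:280,220:420,::-1]
    cv2.imwrite(f'pics/{n}5c.png',cv2.resize(i,None,fx=4,fy=4,interpolation=cv2.INTER_CUBIC))
E
```

```text
clock: 8.85
ee_pos: [0.4363, -0.04, 0.2995]
orientation: [-0.003, 3.136, -0.002]
ft_force: [0.2, 0.5, -0.6]
finger_gap: 0.003
```

View pics/scene5c.png

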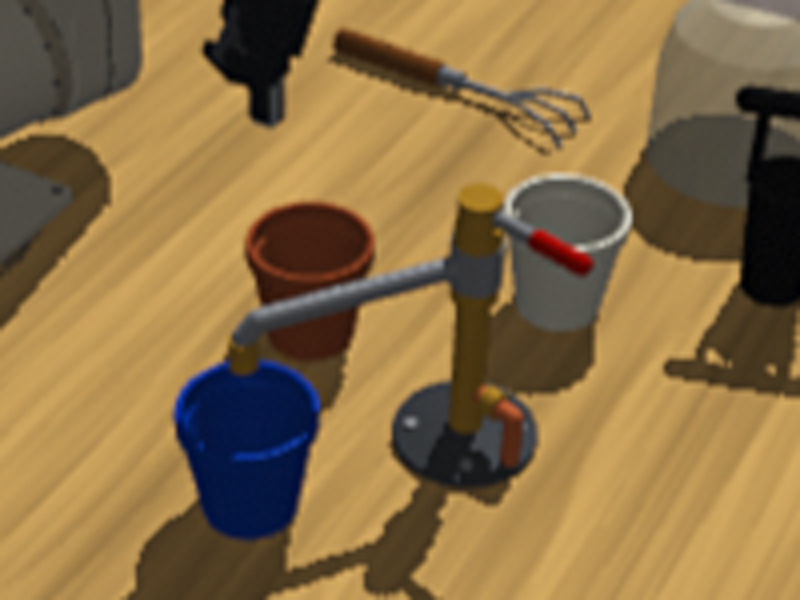

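View pics/side5c.png

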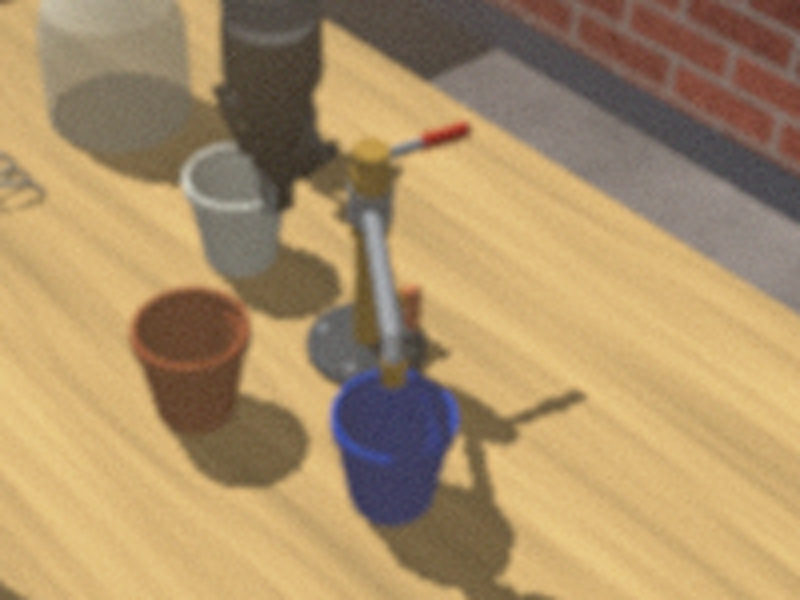

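```bash
python3 -m inch '[[0,0,0,-15,-2,0,-1],[0,0,0,-35,-2,0,-1],[0,0,0,-40,-2,0,-1],[0,0,0,-40,-2,0,-1],[0,0,0,-40,-3,0,-1],[0,0,0,-30,-3,0,-1],[0,0,0,-16,0,0,-1],[0,0,0,0,0,20,-1],[0,0,0,0,0,30,-1],[0,0,0,0,0,25,-1],[0,0,0,0,0,0,-1],[0,0,0,0,0,0,-1]]'
python3 - <<'E'
from h import *
for n in ['scene','side']:
    s=snap(n,n+'6'); i=s['image'][130:280,220:420,::-1]
    cv2.imwrite(f'pics/{n}6c.png',cv2.resize(i,None,fx=4,fy=4,interpolation=cv2.INTER_CUBIC))
A=np.array([.589,.011]);w=[]
for t in range(-14,91,8):
    t=np.radians(t);u=np.array([np.cos(t),np.sin(t)]);n=np.array([np.sin(t),-np.cos(t)]);w.append(A+.075*u+.022*n)
w=np.array(w);print(w.round(3).tolist());d=np.diff(w,axis=0)*1000;print(np.c_[-d[:,0],d[:,1]].round(1).tolist())
E
```

```text
clock: 10.15
ee_pos: [0.653, -0.0549, 0.2202]
orientation: [0.001, -3.139, -0.001]
ft_force: [0.0, -0.2, -0.0]
finger_gap: 0.001
[[0.656, -0.028], [0.661, -0.019], [0.665, -0.008], [0.667, 0.002], [0.667, 0.013], [0.666, 0.024], [0.663, 0.035], [0.659, 0.045], [0.654, 0.054], [0.647, 0.063], [0.64, 0.071], [0.631, 0.077], [0.621, 0.082], [0.611, 0.086]]
[[-4.8, 9.8], [-3.4, 10.3], [-2.0, 10.7], [-0.4, 10.9], [1.1, 10.9], [2.6, 10.6], [4.0, 10.1], [5.4, 9.5], [6.7, 8.6], [7.8, 7.6], [8.8, 6.5], [9.6, 5.2], [10.2, 3.8]]
```

View pics/scene6c.png

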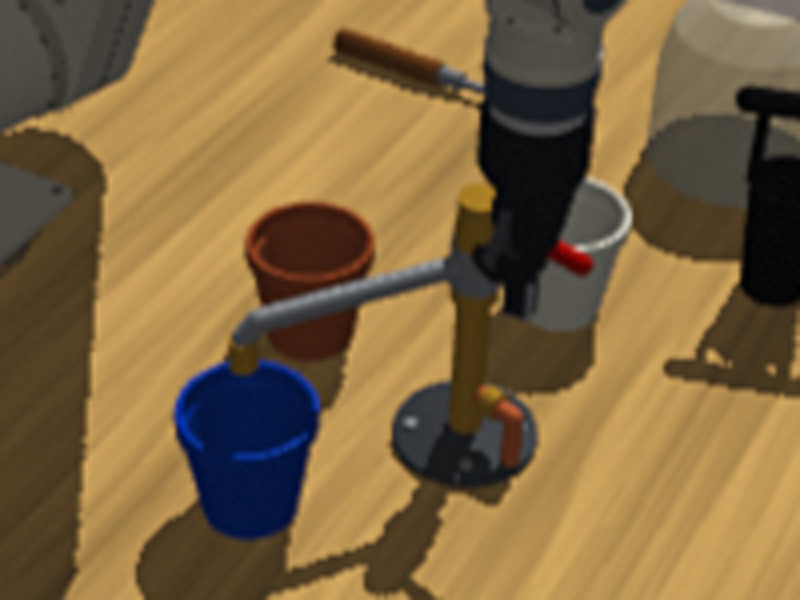

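View pics/side6c.png

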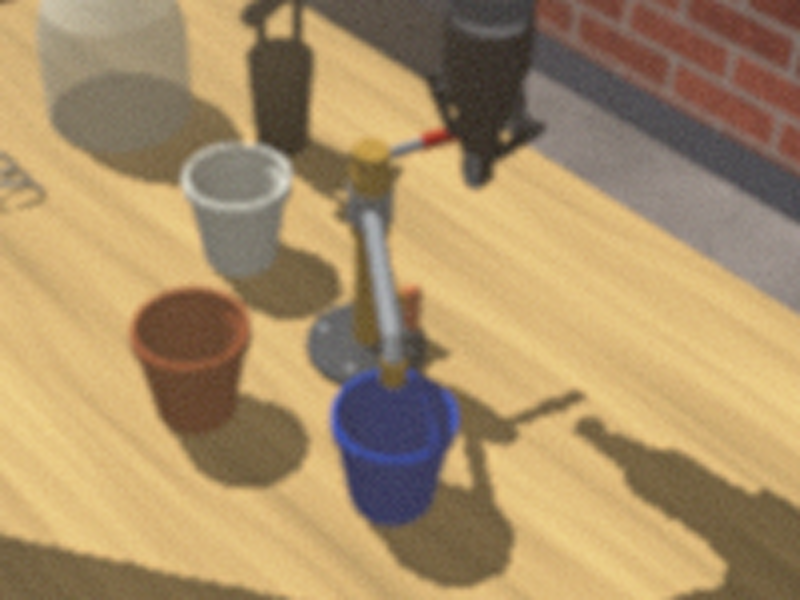

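```bash
python3 -m inch '[[0,0,0,-1,8,-5,-1],[0,0,0,-1,10,0,-1],[0,0,0,-2,10,0,-1],[0,0,0,-5,10,0,-1],[0,0,0,-4,10,0,-1],[0,0,0,-2,11,0,-1],[0,0,0,0,11,0,-1],[0,0,0,1,11,0,-1],[0,0,0,3,10,0,-1],[0,0,0,4,10,0,-1],[0,0,0,5,10,0,-1],[0,0,0,0,0,0,-1]]'
python3 - <<'E'
from h import *
for n in ['scene','side']:
    s=snap(n,n+'7'); i=s['image'][130:280,220:420,::-1]
    cv2.imwrite(f'pics/{n}7c.png',cv2.resize(i,None,fx=4,fy=4,interpolation=cv2.INTER_CUBIC))
E
```

```text
clock: 11.45
ee_pos: [0.6539, 0.0581, 0.2267]
orientation: [-0.004, 3.141, 0.001]
ft_force: [0.7, -0.6, -0.2]
finger_gap: -0.003
```

View pics/scene7c.png

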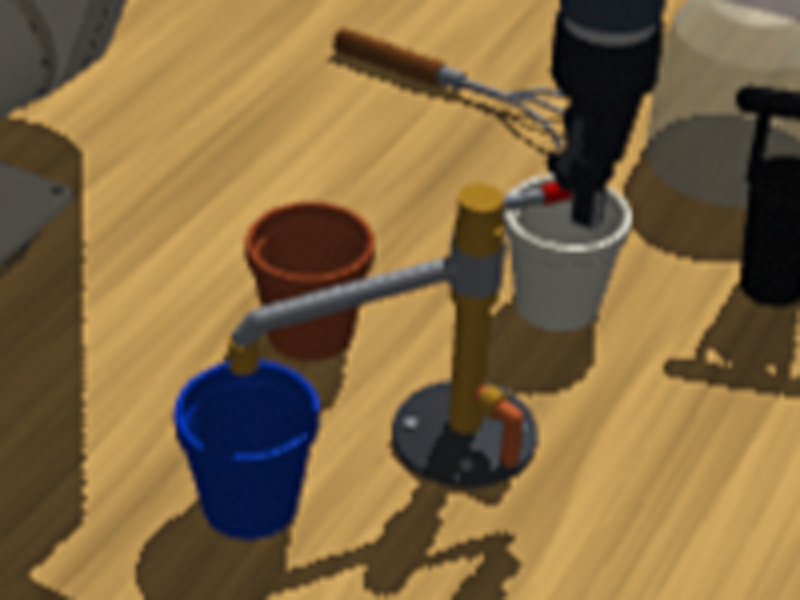

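View pics/side7c.png

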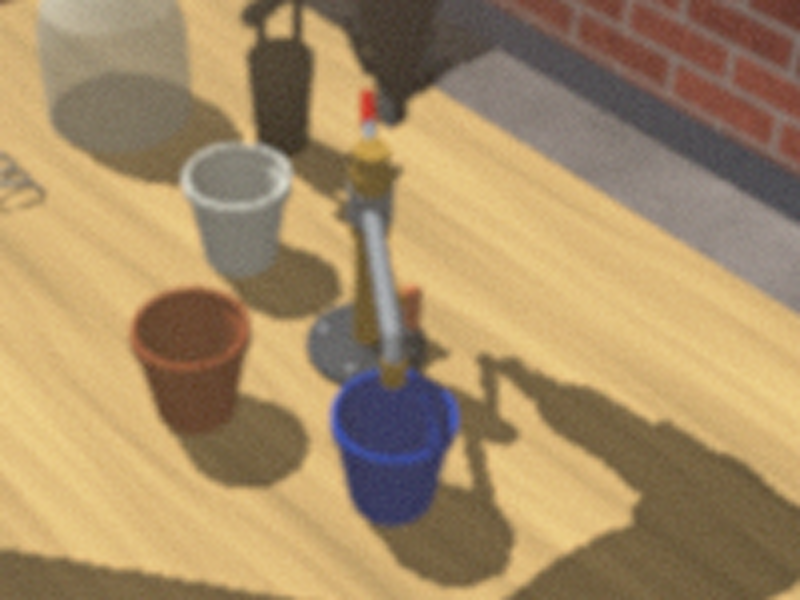

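```bash
python3 -m inch '[[0,0,0,6,8,0,-1],[0,0,0,7,8,0,-1],[0,0,0,7,6,0,-1],[0,0,0,0,0,0,-1]]';python3 -m inch '[[0,0,0,4,3,0,-1],[0,0,0,0,0,0,-1]]';python3 -m inch '[[0,0,0,4,2.5,0,-1],[0,0,0,0,0,0,-1]]'
python3 - <<'E'
from h import *
for n in ['scene','side']:
    s=snap(n,n+'8'); i=s['image'][130:280,220:420,::-1]
    cv2.imwrite(f'pics/{n}8c.png',cv2.resize(i,None,fx=4,fy=4,interpolation=cv2.INTER_CUBIC))
E
```

```text
clock: 11.95
ee_pos: [0.6335, 0.0795, 0.2267]
orientation: [0.003, -3.142, -0.001]
ft_force: [-0.2, -1.1, -0.6]
finger_gap: -0.002
clock: 12.15
ee_pos: [0.6302, 0.0817, 0.2265]
orientation: [-0.002, 3.142, 0.0]
ft_force: [0.6, 0.6, -0.5]
finger_gap: 0.001
clock: 12.35
ee_pos: [0.6282, 0.0827, 0.2266]
orientation: [0.0, 3.138, -0.004]
ft_force: [9.8, -6.5, -1.8]
finger_gap: -0.002
```

View pics/scene8c.png

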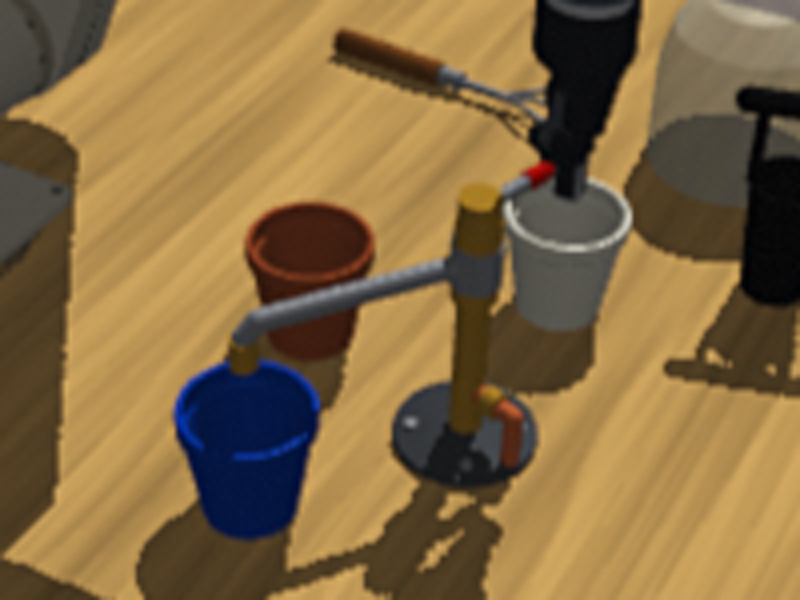

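View pics/side8c.png

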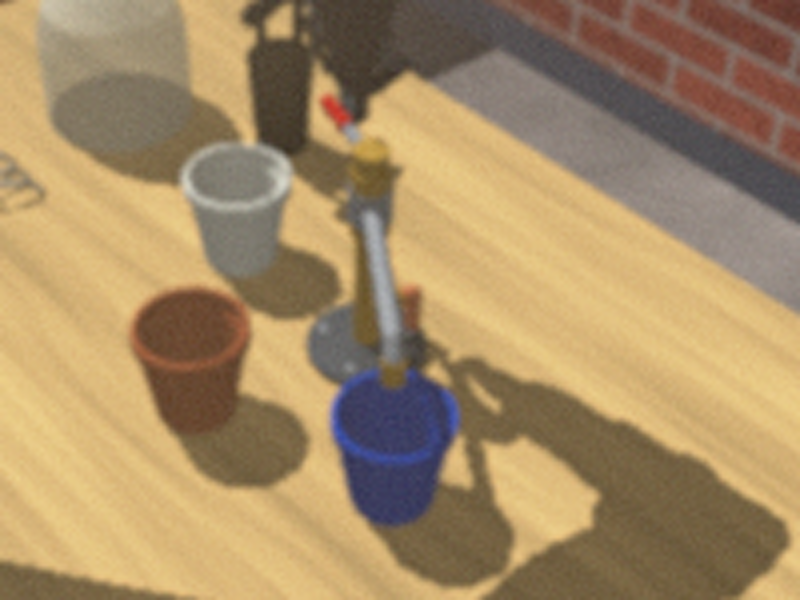

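```bash
python3 - <<'E'
from n import *
b=pickle.load(open('pics/side8.pkl','rb'))
rep('lever',onz(b,220+326/4,130+98/4,.233))
E
python3 -m inch '[[0,0,0,1,0.5,0,-1],[0,0,0,0,0,0,-1],[0,0,0,0,0,0,-1]]'; python3 -m inch '[[0,0,0,-5,-3,0,-1],[0,0,0,-10,-7,0,-1],[0,0,0,-10,-7,0,-1],[0,0,0,0,0,-20,-1],[0,0,0,0,0,-35,-1],[0,0,0,0,0,-45,-1],[0,0,0,0,0,-20,-1],[0,0,0,0,0,0,-1]]'
python3 - <<'E'
from h import *
for n in ['scene','side']:
    s=snap(n,n+'9'); i=s['image'][130:280,220:420,::-1]
    cv2.imwrite(f'pics/{n}9c.png',cv2.resize(i,None,fx=4,fy=4,interpolation=cv2.INTER_CUBIC))
E
```

```text
lever [0.6185 0.1051] r 0.0987 az 72.58
clock: 12.75
ee_pos: [0.6281, 0.0828, 0.2266]
orientation: [0.001, 3.137, -0.004]
ft_force: [11.7, -7.2, -1.3]
finger_gap: 0.001
clock: 13.55
ee_pos: [0.6517, 0.067, 0.3494]
orientation: [-0.001, 3.136, 0.0]
ft_force: [0.8, 0.6, -0.5]
finger_gap: 0.003
```

View pics/scene9c.png

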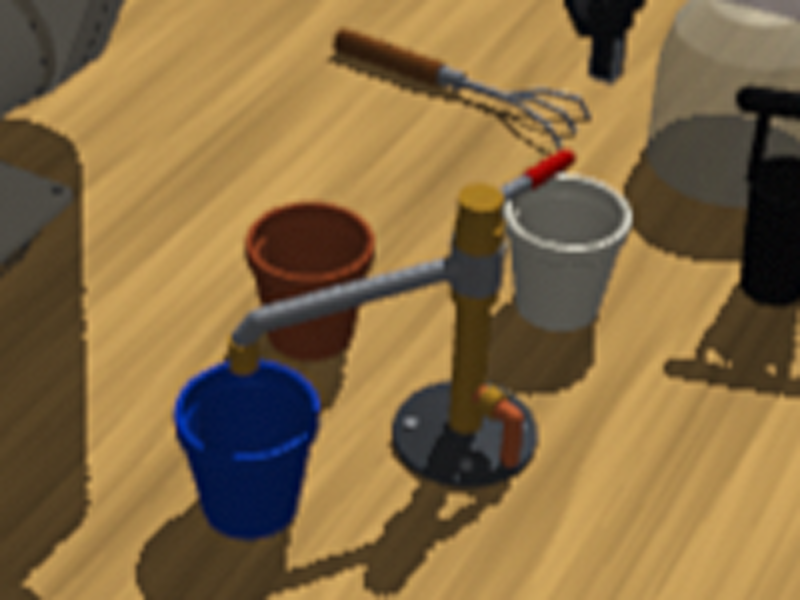

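View pics/side9c.png

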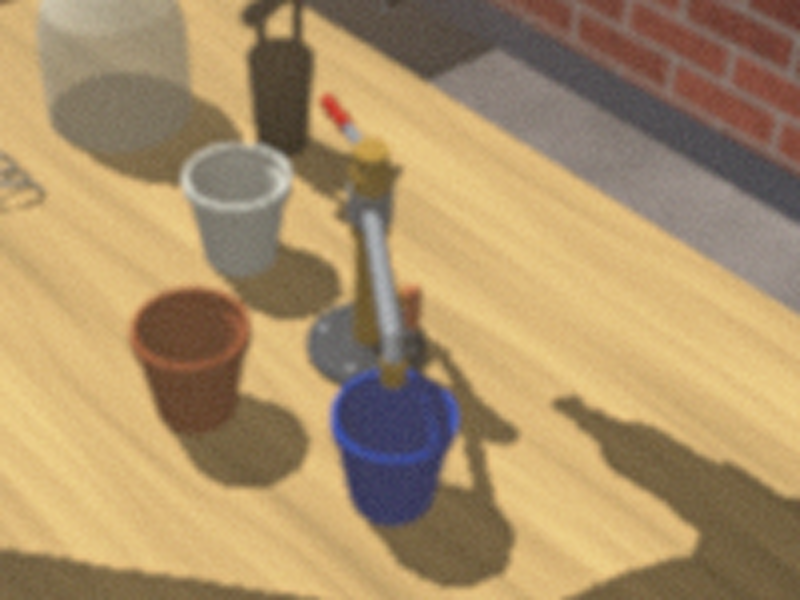

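Run:
```python
from n import *
a=pickle.load(open('pics/scene9.pkl','rb'));b=pickle.load(open('pics/side9.pkl','rb'))
f=lambda u,v:(220+u/4,130+v/4)
rep('lev a',onz(a,*f(571,157),.233));rep('lev b',onz(b,*f(327,99),.233))
rep('lev tri',tri([ray(a,*f(571,157)),ray(b,*f(327,99))]))
rep('noz tri',tri([ray(a,*f(243,370)),ray(b,*f(396,386))]))
rep('rim tri',tri([ray(a,*f(247,409)),ray(b,*f(395.5,415))]))
```

```text
lev a [0.6198 0.1077] r 0.1015 az 72.32
lev b [0.6182 0.1033] r 0.0968 az 72.45
lev tri [0.6199 0.106 ] r 0.0999 az 71.96
noz tri [ 0.4779 -0.1446] r 0.1912 az 234.49
rim tri [ 0.4801 -0.1439] r 0.1893 az 234.88
```

```bash
python3 -c "
from station import env
print(env.sense()['clock']);print(env.finish_job())"
```

```text
13.65
the job is handed in; nothing more can be done
None
```

The tap is ready for the blue pot, and I handed the job in at about 13.7 s. With the shut fingers I first pushed the spout round until its nozzle hung over the pot. Only then did I push the lever round to its stop, after which I drew the arm clear above the tap.

- **Nozzle:** in the last pictures it hangs about 2 mm from the centre of the blue pot's mouth. It points 234.5° round the tap's axis and the pot is at 234.9°; the measurement is only good to a couple of millimetres.
- **Lever:** it turned about 86° and then stopped hard. The push reached about 14 N and the lever didn't move further with an extra nudge. 86° is a little under a quarter turn, which fits it starting slightly off shut. I couldn't read its exact angle, so "fully open" rests on feeling that stop.
- **Everything else:** the three pots showed no movement in the pictures. I didn't measure the cloche, planter, cultivator or seed tray again; the last pictures show the cloche, planter and cultivator only in part and the tray not at all. The arm went nowhere near them.

The two cameras disagreed by up to 5 mm on single points, such as the lever's end, so I combined both views. One automatic fit of the blue pot's outline, in the side view, failed. I used the scene camera's fit and the combined position of the rim, which agreed.

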